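Find the socket end of a display pillar and hold it up

ROBOT

A 7-joint arm with a two-finger parallel gripper is mounted at the origin on the work surface. World frame = base frame: x ahead of the robot, y to its left, z up, the work surface at z = 0. Lengths are in m, angles in rad, forces in N, time in s.
With the tool pointing down it reaches from about 0.35 to 0.9 m from the base axis. Payload 19.9 kg.
Tool frame: the origin (TCP) lies midway between the tips of the shut fingers; the grasp point (between the pads) lies arm.grasp_offset behind it (arm.grasp_offset is the distance from the TCP to the grasp point, in m); z points along the fingers, y is the line along which they close (so a half turn about z gives the same grasp; the last joint's range is limited). The gripper opens to 85 mm and grips with 20 to 120 N. Pads are 22 mm wide; open, the fingers measure 114 mm over their backs; the gripper's body (76 mm by 85 mm) begins 54 mm behind the grasp point. The pads swing forward as they close: fully open they stand 13 mm farther back than shut.
Start: joints at [1.268, 0.417, -0.01, 1.614, 0.005, 1.111, -0.053], TCP at [0.162, -0.604, 0.231] pointing down, gripper open.
Joint ranges: [-2.81, 2.81], [-0.39, 2.02], [-1.27, 1.25], [0.06, 2.57], [-1.19, 4.33], [0.19, 2], [-2.82, 2.82]. Speed limits (rad/s): [1.89, 1.89, 2.39, 2.39, 3.01, 3.01, 3.01].

INTERFACE

Orientations are given as a rotation vector (axis times angle).
In Python, from workcell import arm gives the robot as it stands. Calls block until the motion is done:
- arm.goto(position, orientation): joint-space move of the TCP to a pose.
- arm.servo_line(position, attitude=None, max_speed=0.15): straight line of the TCP; attitude=None keeps the orientation; max_speed is the mean speed in m/s.
- arm.set_joints(angles): joint-space move.
- arm.open_gripper() and arm.grasp(strength=None): open the fingers fully, or close them until they stop; strength is the grip in N (None keeps the last).
- arm.wait(seconds).
- arm.solve_ik(position, orientation): joint angles nearest the present ones, or None.
- arm.snapshot(name): name is "scene" or "side" or "wrist"; returns the picture (420x560x3 uint8, blue, green, red); there is no depth.
- arm.camera_model(name): a dict with "fovy" (degrees; the focal length in pixels is half the picture's height over the tangent of half this angle, whatever the lens; pixels are square), "cx", "cy" (the principal point, pixels), "rvec" (rotation vector, rad) and "tvec" (3), from world to camera coordinates, as OpenCV has them; the wrist camera has in their place "tool_from_camera" (4x4, takes a point from camera to tool coordinates, whose origin is the TCP and whose axes are the flange's). Camera axes: x right, y down, z forward; pixel columns grow to the right and rows downward; lengths in m; the calibration is good to about 2 mm. The wrist camera is an equidistant fisheye: a pixel r from the principal point sees the ray r / f radians off the axis. A picture is of the moment at which its call begins: read the wrist's pose just before it. camera_model takes no time and is no camera call.
A pose or a line that the arm cannot do raises arm.IKError and nothing moves.
- arm.close_job(): hands the job in; it is judged then, once.
Readings, each from a call of its own:
- arm.read_time_s(): time.
- arm.read_qpos(): joint angles.
- arm.read_dq(): joint speeds.
- arm.read_effort(): joint torques, N m.
- arm.read_eef_pos(): TCP position.
- arm.read_orientation(): TCP orientation.
- arm.read_force(): force on the tool from outside, world axes, zero at the start.
- arm.read_torque(): the same for the moment, N m.
- arm.read_grip_width(): opening from 0.0 (shut) to 1.0 (fully open).
- arm.read_finger_force(): force on a finger pad.
Only numpy, scipy, OpenCV 4.12 (cv2) and the standard library are available. Lean on these libraries where they do the work, as an engineer would, in place of code of your own. Each camera call takes 0.05 s, during which the arm holds its last target. There are 200 camera calls.

TASK

Take the wooden display pillar that lies on the rectangular felt pad and find by feel which of its ends has the blind hole: try its ends on the steel peg of the stand until the peg slides well into the hole. Then take it off the peg and hold it upright with the hole facing up, its middle at least 20 cm above the counter, ready for a colleague to drop a T-bar in; finish still holding it there, steady and clear of the stand. Leave the other pillar on its round board and the rest of the display where it is.

Things in the scene. Friction and masses are not known exactly. Their poses are not given: they have to be found in the camera images.
- pillar_1_mid (a point): centre of a square wooden display pillar lying on a long side: 70 mm long (its x axis), 40 x 40 mm section, 0.1 kg, alike brass inlay round both ends. The middle of one end has a blind round hole, 18 mm across, 30 mm deep; the other end is plain. Whether the hole is at +x or -x is not told, differs between the two pillars, and has to be felt. Which pillar lies on the felt pad varies
- pillar_2_mid (a point): centre of a square wooden display pillar lying on a long side: 70 mm long (its x axis), 40 x 40 mm section, 0.1 kg, alike brass inlay round both ends. The middle of one end has a blind round hole, 18 mm across, 30 mm deep; the other end is plain. Whether the hole is at +x or -x is not told, differs between the two pillars, and has to be felt. Which pillar lies on the felt pad varies
- pillar_1: the same pillar as pillar_1_mid, origin in the middle of the underside, 20 mm below the centre
- pillar_2: the same pillar as pillar_2_mid, origin in the middle of the underside, 20 mm below the centre
- felt_pad_top (a point): centre of the top of a rectangular grey felt pad fixed to the counter, 160 x 120 mm and 4 mm thick; a pillar may be laid down on it again
- round_board_top (a point): centre of the top of a round cork board fixed to the counter, 140 mm across and 4 mm thick, under the spare pillar
- peg_tip (a point): tip of the stand's level round steel peg, 10 mm thick, 100 mm above the counter, sticking out 36 mm from a dark wooden post; the x axis points along the peg from its tip to the post
- stand: the fixed wooden stand: post 26 mm wide, 20 mm deep and 118 mm high on a 100 x 100 x 14 mm foot; origin on the counter, below the root of the peg; the foot reaches 30 mm from there towards the peg's tip, 70 mm the other way, and 50 mm to either side
- ring_cone_mid (a point): bystander: wooden ring cone, 48 mm across, 75 mm high; the point is half-way up
- bangle_mid (a point): bystander: brass bangle lying flat, 68 mm across, 10 mm high; the point is its centre
- dish_mid (a point): bystander: white dish, 90 mm across, 30 mm high; the point is half-way up
- jar_mid (a point): bystander: small closed jar, 56 mm across, 75 mm high; the point is half-way up
- mug_mid (a point): bystander: white mug, 76 mm across, 90 mm high; the point is half-way up
- gift_box_mid (a point): bystander: black gift box, 85 x 85 x 35 mm; the point is its centre
Not all that is in view belongs to the job. Leave any black or red look-alike of the pillar_2 alone.

How it is judged:
By the outcome, as a careful person would: the job done as asked, in the order asked, and still so for the second after the job is handed in, while the arm keeps its last pose, push and grip.
It also fails if it takes over 69 s, if anything falls off the work surface, if the arm or the gripper's body presses on something with over 40 N, if the wrist force passes 120 N, or if a joint passes its speed limit or range.

## Working session

There is one attempt and no reset: what is moved stays moved. The work goes in short steps, each a Python script; the robot and the scene stay as the last script left them, time stands still between calls to the robot, and variables do not carry over. Pictures are saved under pics/ and viewed, at most 10 in all, crops included, and the job is handed in when it is done.

```bash
mkdir -p pics; ls; python3 - <<'E'
from workcell import arm
import cv2,numpy as np
a=arm.snapshot("scene");b=arm.snapshot("side")
cv2.imwrite("pics/a.png",a);cv2.imwrite("pics/b.png",b)
for n in("scene","side","wrist"):print(n,arm.camera_model(n))
print(arm.read_eef_pos(),arm.read_orientation(),arm.grasp_offset,arm.read_time_s(),arm.read_qpos(),arm.read_force())
E
```

```text
pics
scene {'fovy': 44.02001114997396, 'cx': 277.5180060628722, 'cy': 215.26807377963212, 'rvec': array([ 0.92352115,  2.51951109, -1.07255775]), 'tvec': array([ 0.43378287, -0.23775192,  1.6375336 ])}
side {'fovy': 47.06376342643773, 'cx': 272.54150808520257, 'cy': 210.37756429652978, 'rvec': array([ 0.29326823, -2.67302133,  1.39145033]), 'tvec': array([0.56172122, 0.14072622, 1.36078568])}
wrist {'fovy': 65.70646984690485, 'cx': 281.47771666118524, 'cy': 207.09828997190786, 'tool_from_camera': array([[-2.55993739e-04, -9.50115687e-01, -3.11897605e-01,
         8.03630036e-02],
       [ 9.99999287e-01,  1.20652937e-04, -1.18829962e-03,
         7.68493688e-04],
       [ 1.16665347e-03, -3.11897687e-01,  9.50114978e-01,
        -1.41789166e-01],
       [ 0.00000000e+00,  0.00000000e+00,  0.00000000e+00,
         1.00000000e+00]])}
[ 0.16165979 -0.60338245  0.23069132] [-3.11356642e+00 -4.09933199e-01  3.91855985e-04] 0.0187 0.1 [ 1.26750218  0.41794067 -0.01030318  1.61414976  0.00470773  1.11070858
 -0.05299109] [ 0.69260816 -0.28815641 -0.07575418]
```

View pics/a.png

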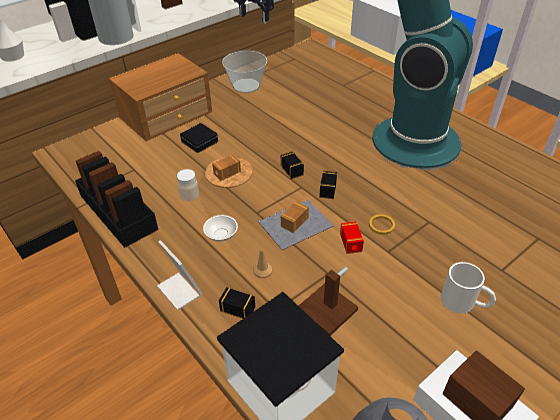

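View pics/b.png

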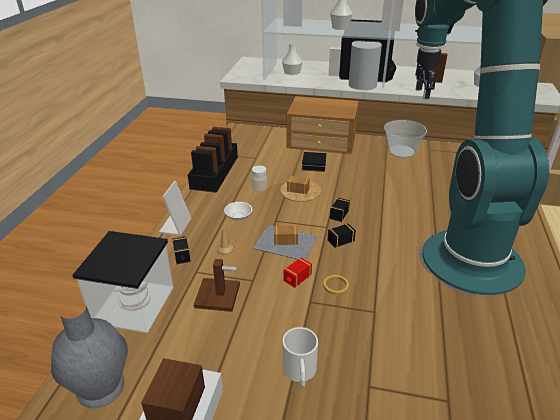

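The pillar lies on the grey felt at scene (294,217) and side (286,234). The stand is at scene (330,300), with its peg tip near (346,269) in scene and (236,268) in side. I'll enlarge crops of this area.

```bash
python3 - <<'E'
import cv2,numpy as np
a=cv2.imread("pics/a.png");b=cv2.imread("pics/b.png")
A=cv2.resize(a[190:340,250:380],None,fx=4,fy=4,interpolation=cv2.INTER_CUBIC)
B=cv2.resize(b[215:315,185:345],None,fx=5,fy=5,interpolation=cv2.INTER_CUBIC)
cv2.imwrite("pics/a2.png",A);cv2.imwrite("pics/b2.png",B)
E
```

```text
(no output)
```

View pics/a2.png

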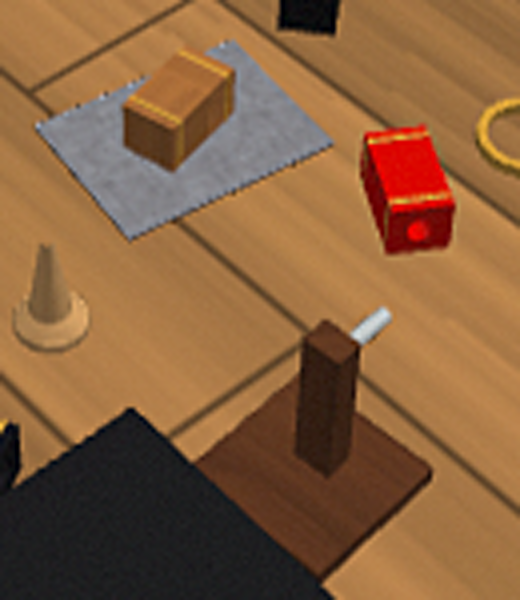

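View pics/b2.png

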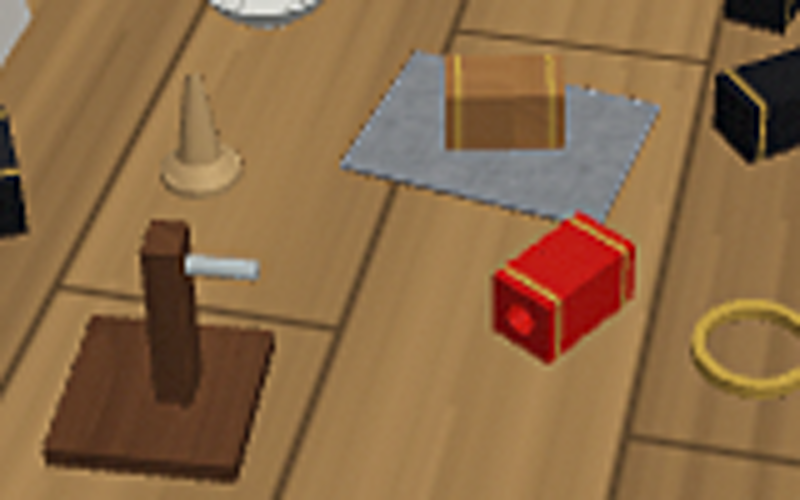

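The pillar's top face has corners at crop A (124,112), (183,50), (236,72) and (176,130). The peg tip is at crop A (388,314) and crop B (258,270), and the pillar's front face is clear in B. Next I'll compute positions.

```bash
cat > h.py <<'E'
import cv2,numpy as np
from scipy.spatial.transform import Rotation as R
from workcell import arm
def cam(n):
    c=arm.camera_model(n);f=210/np.tan(np.radians(c['fovy'])/2)
    return np.array([[f,0,c['cx']],[0,f,c['cy']],[0,0,1]]),cv2.Rodrigues(c['rvec'])[0],c['tvec']
def A(p):return (np.array(p)+.5)/4-.5+[250,190]
def B(p):return (np.array(p)+.5)/5-.5+[185,215]
def plane(n,p,z):
    K,r,t=cam(n);d=r.T@np.linalg.inv(K)@[*p,1];o=-r.T@t
    return o+d*(z-o[2])/d[2]
def tri(a,b):
    P=[]
    for n in("scene","side"):
        K,r,t=cam(n);P.append(K@np.c_[r,t])
    X=cv2.triangulatePoints(P[0],P[1],np.array(a,float),np.array(b,float)).ravel();return X[:3]/X[3]
E
python3 - <<'E'
from h import *
np.set_printoptions(precision=4,suppress=True)
print("pillar scene");
for p in [(124,112),(183,50),(236,72),(176,130)]:print(plane("scene",A(p),.044))
print("side")
for p in [(446,55),(562,55),(565,97),(446,95)]:print(plane("side",B(p),.044))
print("pad")
for p in [(36,126),(230,41),(333,145),(130,240)]:print(plane("scene",A(p),.004))
for p in [(342,166),(416,50),(660,104),(600,222)]:print(plane("side",B(p),.004))
print("peg tip",tri(A((386,314)),B((257,270))),plane("scene",A((386,314)),.1),plane("side",B((257,270)),.1))
print("peg root",plane("scene",A((354,337)),.1),plane("side",B((189,266)),.1))
print("posttop")
for p in [(302,336),(325,319),(359,340),(334,362)]:print(plane("scene",A(p),.118))
for p in [(142,252),(150,221),(190,223),(187,255)]:print(plane("side",B(p),.118))
print("foot")
for p in [(298,374),(432,470),(322,576)]:print(plane("scene",A(p),.014))
for p in [(45,460),(95,317),(274,333),(238,476)]:print(plane("side",B(p),.014))
print("cone",plane("scene",A((51,325)),0),"red",plane("scene",A((410,165)),.04),"bangle",plane("scene",(382,224),.005))
E
```

```text
pillar scene
[0.5748 0.025  0.044 ]
[0.5075 0.0058 0.044 ]
[0.4953 0.0444 0.044 ]
[0.5603 0.0591 0.044 ]
side
[0.5687 0.0139 0.044 ]
[ 0.5014 -0.0004  0.044 ]
[0.4922 0.0393 0.044 ]
[0.5601 0.0518 0.044 ]
pad
[ 0.6018 -0.0345  0.004 ]
[ 0.4481 -0.0121  0.004 ]
[0.4649 0.107  0.004 ]
[0.6202 0.084  0.004 ]
[0.6165 0.0802 0.004 ]
[ 0.6004 -0.0395  0.004 ]
[ 0.4436 -0.0169  0.004 ]
[0.4606 0.098  0.004 ]
peg tip [0.6038 0.2828 0.1008] [0.6041 0.2835 0.1   ] [0.6039 0.28   0.1   ]
peg root [0.6288 0.2837 0.1   ] [0.6378 0.2843 0.1   ]
posttop
[0.6605 0.275  0.118 ]
[0.6431 0.2745 0.118 ]
[0.6395 0.2966 0.118 ]
[0.6599 0.2987 0.118 ]
[0.656  0.2984 0.118 ]
[0.6596 0.2755 0.118 ]
[0.6396 0.2727 0.118 ]
[0.6338 0.2958 0.118 ]
foot
[0.6194 0.2356 0.014 ]
[0.6093 0.334  0.014 ]
[0.7044 0.3438 0.014 ]
[0.6996 0.3472 0.014 ]
[0.7102 0.2429 0.014 ]
[0.6128 0.2346 0.014 ]
[0.6018 0.3371 0.014 ]
cone [ 0.6992  0.1029 -0.    ] red [0.4672 0.1752 0.04  ] bangle [0.3632 0.1869 0.005 ]
```

```bash
cat >> h.py <<'E'
np.set_printoptions(precision=4,suppress=True)
def down(deg):return (R.from_euler('z',deg,degrees=True)*R.from_euler('x',180,degrees=True)).as_rotvec()
def horiz(az,up):
    z=np.array([np.cos(az),np.sin(az),0]);x=np.array([0,0,up]);return R.from_matrix(np.c_[x,np.cross(z,x),z]).as_rotvec()
PIL=np.array([.533,.030]);TH=13.5
E
python3 - <<'E'
from h import *
for th in (13.5,193.5):print("grasp",th,arm.solve_ik([*PIL,.008],down(th)))
for th in (5.5,185.5):print("peg",th,arm.solve_ik([.545,.278,.085],down(th)))
for up in(1,-1):
  for p in ([.55,.0,.35],[.6,.1,.4]):
    for az in (-.5,0,.5):print(up,p,az,arm.solve_ik(p,horiz(az,up)))
# hover; choose theta 193.5 -> camera on tool +x side, i.e. behind (toward robot)
for th in (193.5,13.5):
    print(arm.solve_ik([*PIL,.2],down(th)))
arm.goto([*(PIL+[.0,0]),.16],down(13.5))
e,o=arm.read_eef_pos(),arm.read_orientation()
w=arm.snapshot("wrist");np.savez("w1.npz",e=e,o=o);cv2.imwrite("pics/w1.png",w);print(e,o,arm.read_qpos(),arm.read_time_s())
E
```

```text
grasp 13.5 [ 0.2705  0.6327 -0.4802  1.9672  0.4673  0.6515 -1.8439]
grasp 193.5 [ 0.3167  0.6475 -0.5398  1.9657  0.5235  0.669   1.2521]
peg 5.5 [ 0.0154  0.6864 -0.7416  1.74    0.5593  0.9386 -2.4301]
peg 185.5 [ 0.1626  0.7974 -0.9842  1.7353  0.7622  1.0413  0.5698]
1 [0.55, 0.0, 0.35] -0.5 [-0.7384  0.2406  0.1705  2.4774  2.0171  1.3386  1.9346]
1 [0.55, 0.0, 0.35] 0 None
1 [0.55, 0.0, 0.35] 0.5 [-0.5489  0.4617  1.0867  2.4956  4.0222  1.6496  1.0016]
1 [0.6, 0.1, 0.4] -0.5 [-0.8703  0.2587  0.1705  2.2417  1.8438  1.3211  2.173 ]
1 [0.6, 0.1, 0.4] 0 [ 0.6093  0.2033 -1.087   2.4324  2.621   1.1068  2.0229]
1 [0.6, 0.1, 0.4] 0.5 [ 1.0604  0.2735 -1.0844  2.3805  3.7592  0.9136  1.4334]
-1 [0.55, 0.0, 0.35] -0.5 [-0.7384  0.2406  0.1705  2.4774  2.0171  1.3386 -1.207 ]
-1 [0.55, 0.0, 0.35] 0 None
-1 [0.55, 0.0, 0.35] 0.5 [-0.5489  0.4617  1.0867  2.4956  4.0222  1.6496 -2.14  ]
-1 [0.6, 0.1, 0.4] -0.5 [-0.5464  0.2632 -0.1902  2.2313  1.8732  1.4044 -0.9362]
-1 [0.6, 0.1, 0.4] 0 [ 0.6093  0.2033 -1.087   2.4324  2.621   1.1068 -1.1187]
-1 [0.6, 0.1, 0.4] 0.5 [ 1.0604  0.2735 -1.0844  2.3805  3.7592  0.9136 -1.7081]
[ 0.736   0.5084 -1.0961  1.8476  0.507   1.1009  1.257 ]
[ 0.4756  0.3702 -0.72    1.8545  0.2835  1.0215 -1.696 ]
[0.5331 0.0292 0.16  ] [ 3.1198  0.3675 -0.0001] [ 0.445   0.4199 -0.6875  1.8906  0.3252  0.9446 -1.7297] 2.7583
```

View pics/w1.png

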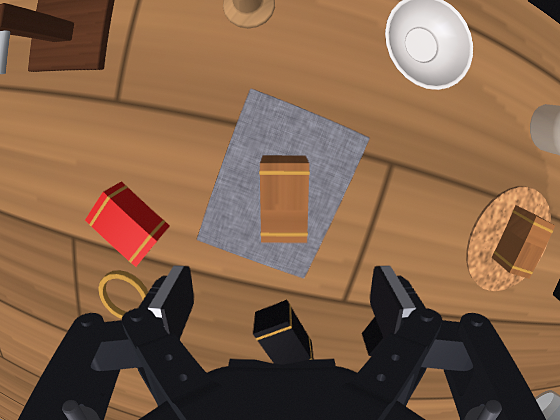

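The wrist view shows the pillar's top face at about (262..308, 163..242), square to the hand. The peg tip is only just in view at the left edge, near (5,35..70).

```bash
cat >> h.py <<'E'
def wray(p,e,o):
    c=arm.camera_model("wrist");f=210/np.tan(np.radians(c['fovy'])/2)
    d=np.array(p,float)-[c['cx'],c['cy']];r=np.linalg.norm(d);a=r/f
    v=np.r_[d/r*np.sin(a),np.cos(a)];T=c['tool_from_camera'];Q=R.from_rotvec(o).as_matrix()
    return e+Q@T[:3,3],Q@T[:3,:3]@v
def wplane(p,z,e,o):
    s,d=wray(p,e,o);return s+d*(z-s[2])/d[2]
E
python3 - <<'E'
from h import *
d=np.load("w1.npz");e,o=d['e'],d['o']
w=[wplane(p,.044,e,o) for p in [(262,164),(308,164),(307,242),(262,242)]]
for x in w:print(x)
print(np.mean(w,0),np.degrees(np.arctan2(*(w[0]+w[1]-w[2]-w[3])[1::-1])))
for p in [(250,90),(369,138),(306,277),(197,240)]:print("pad",wplane(p,.004,e,o))
print("decoys",plane("scene",(328,184),.02),plane("scene",(291,164),.02))
E
```

```text
[0.561  0.0515 0.044 ]
[0.5696 0.0155 0.044 ]
[ 0.5032 -0.0012  0.044 ]
[0.4941 0.0369 0.044 ]
[0.532  0.0257 0.044 ] 13.246155647402574
pad [0.6176 0.0781 0.004 ]
pad [ 0.6015 -0.039   0.004 ]
pad [ 0.4467 -0.0185  0.004 ]
pad [0.4617 0.1007 0.004 ]
decoys [ 0.3714 -0.01    0.02  ] [ 0.3911 -0.1461  0.02  ]
```

```bash
python3 - <<'E'
from h import *
P=np.array([.5317,.0262]);o=down(13.25)
arm.goto([*P,.10],o);arm.servo_line([*P,.008],o,.08)
arm.grasp(60);arm.wait(.2)
g=arm.read_eef_pos();print("grasp",g,arm.read_grip_width(),arm.read_finger_force(),arm.read_force())
arm.servo_line([*P,.16],o,.15)
u=np.array([np.cos(np.radians(5.5)),np.sin(np.radians(5.5))]);T=np.array([.604,.281])
z=.1-.024+g[2]
arm.goto([*(T-.075*u),z+.06],down(5.5))
arm.servo_line([*(T-.075*u),z],down(5.5),.1)
e,q=arm.read_eef_pos(),arm.read_orientation()
cv2.imwrite("pics/w2.png",arm.snapshot("wrist"));np.savez("w2.npz",e=e,o=q,z=z)
print(e,z,arm.read_grip_width(),arm.read_finger_force(),arm.read_force(),arm.read_qpos(),arm.read_time_s())
E
```

```text
grasp [0.5319 0.0262 0.0083] 0.46356203076209634 61.02310359477997 [-2.0279 -0.9285  6.6354]
[0.5296 0.274  0.0847] 0.08432902604873257 0.46100983515226857 60.33294998109341 [-0.6199 -0.3601 -1.3013] [-0.055   0.6265 -0.6338  1.7836  0.4654  0.8847 -2.3745] 8.0417
```

View pics/w2.png

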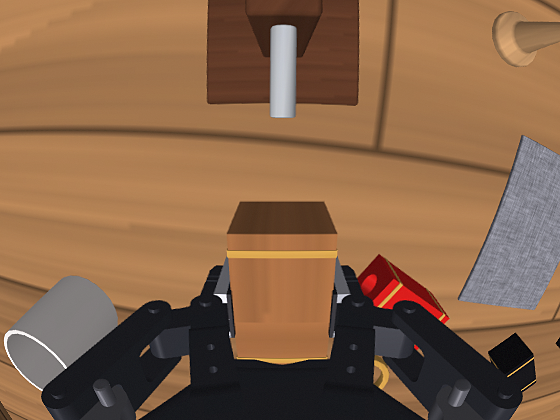

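The peg points straight at the pillar: tip (283,117), root (284,25), and the pillar's centre column is 282. I'll push in gently with force checks.

```bash
cat >> h.py <<'E'
def push(T,a,z,th,d0,d1,step=.003,lim=6):
    """advance TCP to T-d*u, d from d0 to d1; stop on contact. a: peg yaw, th: tool yaw"""
    u=np.array([np.cos(np.radians(a)),np.sin(np.radians(a))]);f0=arm.read_force();d=d0
    while d>d1:
        d-=step;arm.servo_line([*(T-d*u),z],down(th),.05)
        f=arm.read_force()-f0;e=arm.read_eef_pos()
        if abs(f[:2]@u)>lim or np.linalg.norm(f)>12:print("contact",end=' ');break
    print("d",d,"actual",(T-e[:2])@u,"f",f,"grip",arm.read_grip_width(),"t",arm.read_time_s());return d
E
python3 - <<'E'
from h import *
w=np.load("w2.npz");e,o,z=w['e'],w['o'],float(w['z'])
print("tip",wplane((283,117),.1,e,o),"mid",wplane((283.5,60),.105,e,o),"pillar front",wplane((228,234),.12,e,o),wplane((338,234),.12,e,o))
T=np.array([.604,.281])
d=push(T,5.5,z,5.5,.075,.008)
print(arm.read_eef_pos())
E
```

```text
tip [0.6047 0.2801 0.1   ] mid [0.6262 0.282  0.105 ] pillar front [0.5629 0.2959 0.12  ] [0.5667 0.2566 0.12  ]
contact d 0.03299999999999996 actual 0.034746213973032576 f [-10.5286  -1.0853   2.8909] grip 0.46297509461967196 t 11.5417
[0.5694 0.2779 0.0837]
```

Contact came exactly at the end face, so this end is plain. I'll turn the pillar around and try the other end.

```bash
python3 - <<'E'
from h import *
z=float(np.load("w2.npz")['z']);T=np.array([.604,.2805]);a=5.5
u=np.array([np.cos(np.radians(a)),np.sin(np.radians(a))])
arm.servo_line([*(T-.085*u),z],down(a),.12)
arm.servo_line([*(T-.085*u),z+.06],down(a),.12)
arm.goto([*(T-.085*u),z+.06],down(a+180))
arm.servo_line([*(T-.085*u),z],down(a+180),.12)
print(arm.read_grip_width(),arm.read_time_s(),arm.read_eef_pos())
cv2.imwrite("pics/s3.png",cv2.resize(arm.snapshot("side")[150:330,150:350],None,fx=3,fy=3))
push(T,a,z,a+180,.06,.007)
print(arm.read_eef_pos(),arm.read_qpos())
cv2.imwrite("pics/s4.png",cv2.resize(arm.snapshot("side")[150:330,150:350],None,fx=3,fy=3))
E
```

```text
0.45917679792777416 16.0 [0.5194 0.2727 0.0847]
d 0.00599999999999998 actual 0.005856509885905216 f [-0.4927  0.2856  1.4727] grip 0.46043029510106037 t 21.0083
[0.5982 0.2799 0.0843] [ 0.1507  0.8712 -0.9801  1.6035  0.7899  1.1074  0.6284]
```

The peg slid 29 mm in with no force, so this end has the hole (the tool -x side). I'll withdraw, lift and turn it hole-up.

```bash
python3 - <<'E'
from h import *
z=float(np.load("w2.npz")['z']);T=np.array([.604,.2805]);a=5.5
u=np.array([np.cos(np.radians(a)),np.sin(np.radians(a))])
arm.servo_line([*(T-.09*u),z],down(a+180),.08)
arm.servo_line([*(T-.09*u),.33],down(a+180),.15)
for p in ([.6,.05,.4],[.6,.1,.4],[.65,.0,.4]):
    for az in (-.5,-.2,0.,.3):print(p,az,arm.solve_ik(p,horiz(az,-1)))
print(arm.read_qpos(),arm.read_grip_width(),arm.read_time_s())
E
```

```text
[0.6, 0.05, 0.4] -0.5 [ 0.3667  0.428  -1.1236  2.2712  2.0823  1.6294 -0.8109]
[0.6, 0.05, 0.4] -0.2 [-0.0958  0.1188 -0.3702  2.4289  2.3943  1.1326 -1.1418]
[0.6, 0.05, 0.4] 0.0 [ 0.7816  0.1655 -1.0884  2.4578  2.7938  1.0371 -1.2352]
[0.6, 0.05, 0.4] 0.3 [ 1.0717  0.2026 -1.0861  2.4321  3.5041  0.9352 -1.6054]
[0.6, 0.1, 0.4] -0.5 [ 0.2391  0.4948 -1.1225  2.2098  2.0439  1.7359 -0.7748]
[0.6, 0.1, 0.4] -0.2 [-0.0641  0.1716 -0.5505  2.3805  2.267   1.218  -1.0497]
[0.6, 0.1, 0.4] 0.0 [ 0.6093  0.2033 -1.087   2.4324  2.621   1.1068 -1.1187]
[0.6, 0.1, 0.4] 0.3 [ 0.9113  0.1947 -1.0861  2.4376  3.304   0.9419 -1.4933]
[0.65, 0.0, 0.4] -0.5 [ 0.5174  0.4841 -1.1237  2.2206  2.2292  1.5353 -0.77  ]
[0.65, 0.0, 0.4] -0.2 [ 0.7268  0.3285 -1.0838  2.3382  2.5798  1.1574 -0.9904]
[0.65, 0.0, 0.4] 0.0 [ 0.9089  0.2975 -1.0829  2.3623  2.9612  0.9823 -1.2049]
[0.65, 0.0, 0.4] 0.3 [ 1.1398  0.3636 -1.0828  2.308   3.6364  0.8507 -1.5697]
[ 0.3169  0.5104 -1.2063  1.5724  0.4815  1.3951  0.7337] 0.46003843544053463 24.05
```

View pics/s4.png

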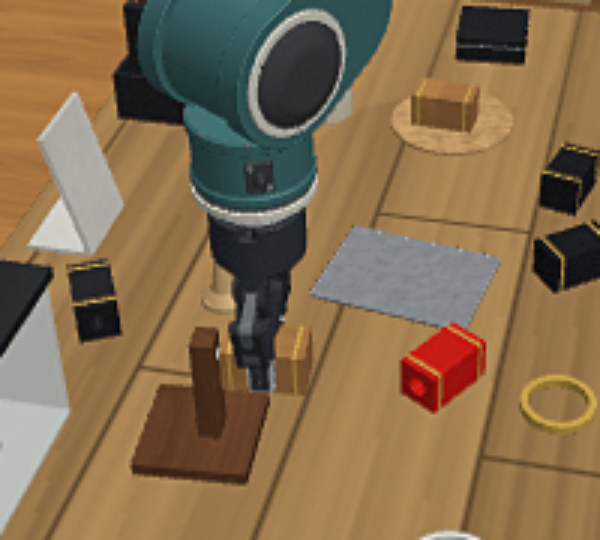

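The picture shows the pillar fully on the peg, close to the post, and nothing else moved. Next I'll turn it upright.

```bash
python3 - <<'E'
from h import *
e=arm.read_eef_pos();o=arm.read_orientation()
arm.goto([.6,.1,.4],horiz(-.5,-1));arm.wait(.5)
Q=R.from_rotvec(arm.read_orientation()).as_matrix()
print(arm.read_eef_pos(),"tool x",Q[:,0],arm.read_grip_width(),arm.read_finger_force(),arm.read_dq(),arm.read_time_s())
v=np.hstack([arm.snapshot("side")[:,100:],arm.snapshot("wrist")[:,100:480]]);cv2.imwrite("pics/f.png",cv2.resize(v,(800,400)))
E
```

```text
[0.6 0.1 0.4] tool x [-0.  0. -1.] 0.4577166955098685 60.51526129245758 [ 0.0015 -0.0006  0.0001  0.0007 -0.0006  0.0002 -0.0004] 26.0
```

View pics/f.png

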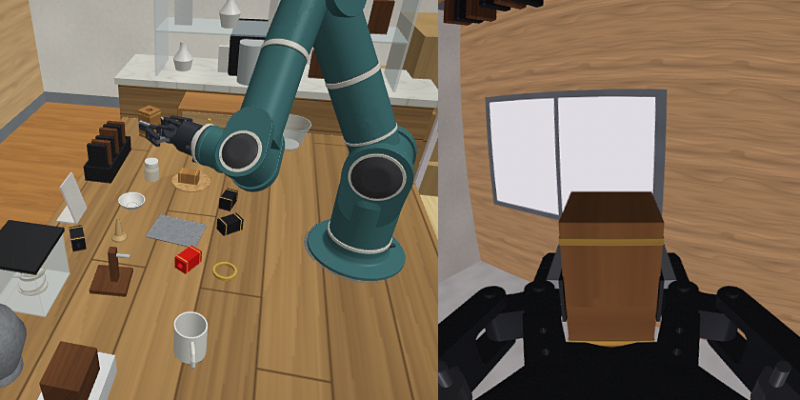

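The pillar is upright and square in the grip, with a dark spot (the hole) on its top end at about (150,108), and the display is undisturbed. I'm handing in.

```bash
python3 -c "
from workcell import arm
print(arm.close_job())"
```

```text
the job is handed in; nothing more can be done
None
```

The job is handed in: the first end tried was plain, the peg slid 29 mm into the other without resistance, and the arm now holds the pillar steady and upright, hole up, its middle about 40 cm above the counter and clear of the stand.

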